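Unclip the tile rack from its storage rail and set it out for a player

TASK

Take the long two-tier tile rack off the leaning rail: slide it along the rail, feeling for the spot where its clips meet the hidden notches, and lift it off there, up along the lean against the sprung catch. Carry it without dropping it to the white silicone mat, set it down gently, upright in the middle and square with the mat, tile side still facing away from the robot, and let go. Leave the short rack clipped on the rail and everything else where it is.

Things in the scene. Friction and masses are not known exactly. Their poses are not given: they have to be found in the camera images.
- rack: Long two-tier grey plastic tile rack, 130 long (y), 92 high, 0.15 to 0.31 kg, clipped on either half of the leaning rail. Origin: middle of its foot's underside; x its front (tile side), z its up; foot x -28 to 28, flush below at z = 0. On the rail it leans 30 degrees: its z axis points up and towards the robot. Upper tile ledge x -18 to 4, lip 48 high; lower lip 22 high at x = 28.
- rack_edge (a point): Middle of the top edge of the long rack's panel, at (-23, 0, 92) mm in the rack's frame. The panel is the grip: flat, 10 mm thick, x -28 to -18, as long as the rack, free on both faces from z = 56 to 92 mm, for fingers closing along the rack's x and pointing along its -z.
- rack_front (a point): Middle of the long rack's front (tile) side, at (28, 0, 10) mm in the rack's frame.
- rack_clip (a point): Middle between the long rack's two clips behind its panel, at (-46, 0, 38) mm in its frame. Clips 24 wide at y = -40 and 40: a bridge at z 50 to 55 that rests on the rail's top edge, and a tab, x -49 to -44, hanging behind the rail down to z = 23 mm. A bead on the tab's inner side lies about 1 mm under the rail's catch strip: the clips slide along the rail but lift out only at the notches.
- rail: Aluminium rail 322 long (y), 10 thick (x), 36 high, between wooden cheeks on a base screwed to the shelf. Origin: middle of its top edge. z points up along the lean, 30 degrees towards the robot; x is its front normal, up and away from the robot. A clipped rack has the same axes, its origin at x = +33, z = -50 mm here, its panel's back against the rail's front.
- rail_catch (a point): Middle of the rail's back, (-5, 0, -15.5) mm in its frame. Behind it a steel catch strip is set somewhere along the rail, hidden in front. Its notches, 80 apart like the clips, lie up to 21 mm either way from where the clips start (22 mm of room to slide); fit 4 mm either way. Off them a lift stops dead in 3 mm, over 20 N; in them a sprung roller gives at 6 to 13 N in 8 mm, clear after 30 mm.
- mat: The white silicone mat lying on the shelf, fixed, 100 (x) by 190 (y), 5 mm thick; origin: middle of its underside; +x points away from the robot (give or take its yaw).
- short_rack: The short one-tier tile rack, 70 mm long, same profile, height and origin as the long one but without the upper ledge; clipped on the other half of the rail, 34 to 46 mm from the long rack's near end. To be left there.
- bell: Steel lever bell on a round base, 84 mm across, 60 high, its lever 30 mm out to one side; origin: middle of its underside. Loose, leave alone.
- die: Large glass die, 45 mm cube; origin: middle of its underside. Loose, leave alone.
- dice_cup: Turned wooden dice cup, 76 mm across, 95 high; origin: middle of its underside. Loose, leave alone.
- cards: Boxed pack of cards lying flat, 65 by 92 by 20 mm; origin: middle of its underside. Loose, leave alone.

How it is judged:
By the outcome, as a careful person would: the job done as asked, in the order asked, and still so for the second after the job is handed in, with the robot touching nothing.
It also fails if it takes over 72 s, if anything falls off the work surface, if the arm or the gripper's body presses on something with over 40 N, if the wrist force passes 120 N, or if a joint passes its speed limit or range.

ROBOT

A 7-joint arm with a two-finger parallel gripper is mounted at the origin on the work surface. World frame = base frame: x ahead of the robot, y to its left, z up, the work surface at z = 0. Lengths are in mm, angles in rad, forces in N, time in s.
With the tool pointing down it reaches from about 350 to 900 mm from the base axis. Payload 7.2 kg.
Tool frame: the origin (TCP) lies on the front face of the gripper's body, between the roots of the fingers; the fingertips stand 73 mm ahead of it and the grasp point (between the pads) lies 54 mm ahead of it; z points along the fingers, y is the line along which they close (so a half turn about z gives the same grasp; the last joint's range is limited). The gripper opens to 85 mm and grips with 20 to 120 N. Pads are 22 mm wide; open, the fingers measure 114 mm over their backs; the gripper's body (76 mm by 85 mm) begins 54 mm behind the grasp point. The pads swing forward as they close: fully open they stand 13 mm farther back than shut.
Start: joints at [-1.307, 0.411, -0.013, 1.596, 0.006, 1.134, -0.082], TCP at [203.6, 590.909, 303.897] pointing down, gripper open.
Joint ranges: [-2.95, 2.95], [-0.29, 1.99], [-1.47, 1.44], [0.14, 2.54], [-1.03, 4.17], [0.13, 1.85], [-2.86, 2.86]. Speed limits (rad/s): [2.39, 2.39, 3.01, 3.01, 3.14, 3.14, 3.14].

INTERFACE

Orientations are given as a unit quaternion [x, y, z, w].
In Python, from cell import status, viewer, r gives the robot as it stands. The module is installed in compiled form; this text tells all that it offers.
- The arm moves only by the tool jog_arm, never from a script. Its argument "series" is a list of rows, each an object with "delta_pos": the shift along the tool's x, y, z in mm, a list of three; "spin": the turn about the tool's z in rad. A call has 1 to 5 rows; each row is the pose to reach, as a shift and turn from the pose commanded when the call began, along the tool's axes at that moment; what a row does not reach only later rows make up. A row lasts 1/8 s, in which the tool goes at most 62.5 mm and 10.7 degrees, less where a joint would pass 70% of its speed; a pose out of reach is approached as far as the arm can. A call with a gripper value outside its range is refused whole. "claw" is the closure, from -1 (fully open) to 1 (shut), set as the call begins (left out, the last holds). The fingers move at their own pace and stop on an object; "force" is the grip in N (left out, the last holds). Time passes only in rows, so rows that repeat a pose let the fingers close. It gives the time, the measured TCP pose, the force, the opening and the grip force at its end, in the units of the state.
- status.observe(): the state, without advancing time (a new reading comes with each control period).
- viewer.grab_frame(name): name is "scene" or "top" or "wrist"; returns the picture (420x560x3 uint8, red, green, blue); there is no depth.
- viewer.camera_model(name): a dict with "camera_matrix" (3x3 intrinsics, pixels), "eye" and "attitude" of the camera in the world; the wrist camera has in their place "hand_eye" (4x4, takes a point from camera to tool coordinates, whose origin is the TCP and whose axes are the flange's). Camera axes: x right, y down, z forward; pixel columns grow to the right and rows downward; lengths in mm; the calibration is good to about 2 mm. A picture is of the moment at which its call begins: read the wrist's pose just before it. camera_model takes no time and is no camera call.
- r.finish_job(): hands the job in; it is judged then, once.
The state is a dict: "t": time; "qpos": joint angles; "dq": joint speeds; "tau": joint torques, N m; "eef_pos": TCP position; "tcp_rot": TCP orientation; "force": force on the tool from outside, world axes, zero at the start; "moment": the same for the moment, N m; "width": finger opening in mm; "gripper_force": force on a finger pad.
Only numpy, scipy, OpenCV 4.12 (cv2) and the standard library are available. Lean on these libraries where they do the work, as an engineer would, in place of code of your own. Each camera call takes 0.05 s, during which the arm holds its last target. There are 200 camera calls.

## Working session

There is one attempt and no reset: what is moved stays moved. The work goes in short steps, Python scripts to look and compute and a tool call to move; the robot and the scene stay as the last step left them, time stands still between calls to the robot, and variables do not carry over. Pictures are saved under pics/ and viewed, at most 13 in all, crops included, and the job is handed in when it is done.

Besides the shell and the picture viewer there is one more tool, called after "Request:" by a JSON object that holds its "op" and its "data". jog_arm: Moves the arm, as the interface text tells. Its arguments: {"type":"object","properties":{"series":{"type":"array"},"claw":{"type":"number"},"force":{"type":"number"}},"required":["series"]}

```bash
mkdir -p pics
python3 - <<'E'
from cell import status, viewer, r
import cv2,numpy as np
s=status.observe();print({k:np.round(v,3).tolist() for k,v in s.items()})
for n in("scene","top"):
    cv2.imwrite(f"pics/{n}0.png",viewer.grab_frame(n)[...,::-1])
for n in("scene","top","wrist"): print(n,viewer.camera_model(n))
E
```

```text
{'t': 0.0, 'qpos': [-1.307, 0.412, -0.013, 1.597, 0.006, 1.134, -0.082], 'dq': [-0.001, 0.0, 0.001, 0.001, 0.001, -0.001, 0.003], 'tau': [-0.001, -60.063, 0.682, -29.942, 0.014, 0.01, -0.0], 'eef_pos': [203.51, 590.545, 303.055], 'tcp_rot': [0.165, 0.986, -0.001, -0.0], 'force': [-0.081, -0.092, -0.786], 'moment': [-0.025, 0.018, 0.003], 'gripper_force': 0.0, 'width': 85.696}
scene {'camera_matrix': array([[462.28305089,   0.        , 272.39927698],
       [  0.        , 462.28305089, 208.03818637],
       [  0.        ,   0.        ,   1.        ]]), 'eye': array([1108.11691201,   51.3715292 ,  808.99285554]), 'attitude': array([ 0.66268873,  0.65873881, -0.25175649, -0.25204264])}
top {'camera_matrix': array([[476.64423041,   0.        , 274.84967087],
       [  0.        , 476.64423041, 211.75502729],
       [  0.        ,   0.        ,   1.        ]]), 'eye': array([ 393.15126845,   71.24413192, 1161.78023646]), 'attitude': array([ 0.70976021, -0.70289558,  0.03223571, -0.03375069])}
wrist {'camera_matrix': array([[325.18070744,   0.        , 275.46349822],
       [  0.        , 325.18070744, 213.39893838],
       [  0.        ,   0.        ,   1.        ]]), 'hand_eye': array([[-1.16384830e-03, -9.52315185e-01, -3.05113804e-01,
         7.86121827e+01],
       [ 9.99999255e-01, -9.96463474e-04, -7.04327789e-04,
        -1.23098785e+00],
       [ 3.66707288e-04, -3.05114396e-01,  9.52315636e-01,
        -7.02174320e+01],
       [ 0.00000000e+00,  0.00000000e+00,  0.00000000e+00,
         1.00000000e+00]])}
```

View pics/scene0.png

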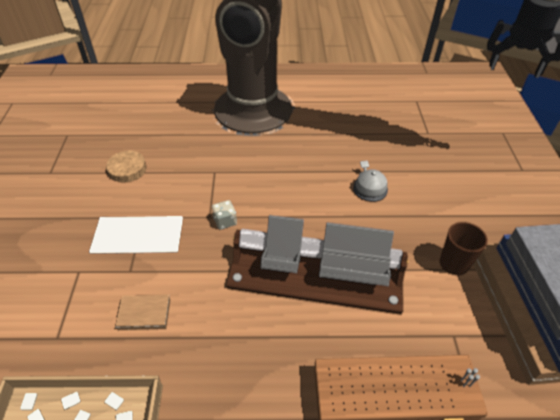

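View pics/top0.png

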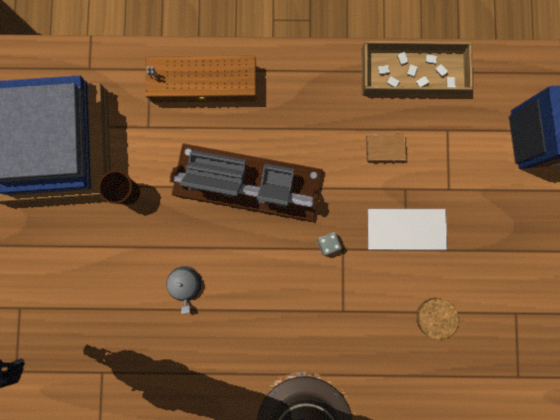

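The scene view shows the long rack at (355,255) and the short one at (283,243), with the mat at (137,235). In the top view the long rack is at (213,173), the short one at (277,185) and the mat at (407,229). The long rack is on the robot's left (+y), and the mat is at −y.

```bash
cat > h.py <<'E'
import numpy as np,cv2
from scipy.spatial.transform import Rotation as R
from cell import status,viewer
def cam(n,s=None):
    c=viewer.camera_model(n);K=c["camera_matrix"]
    if n!="wrist": return K,R.from_quat(c["attitude"]).as_matrix(),c["eye"]
    T=c["hand_eye"];Rt=R.from_quat(s["tcp_rot"]).as_matrix()
    return K,Rt@T[:3,:3],Rt@T[:3,3]+s["eef_pos"]
def ray(c,uv):
    K,M,e=c;return e,M@np.linalg.inv(K)@np.array([*uv,1.])
def plane(c,uv,z):
    e,d=ray(c,uv);return e+d*(z-e[2])/d[2]
def tri(l):
    A=0;b=0
    for c,uv in l:
        e,d=ray(c,uv);d=d/np.linalg.norm(d);P=np.eye(3)-np.outer(d,d);A=A+P;b=b+P@e
    return np.linalg.solve(A,b)
def proj(c,p):
    K,M,e=c;q=K@(M.T@(np.asarray(p)-e));return q[:2]/q[2]
def tool(v,s):  # world vector -> tool axes
    return R.from_quat(s["tcp_rot"]).inv().apply(v)
E
python3 - <<'E'
from h import *
for n,(x0,y0,x1,y1) in {"top":(165,135,335,225),"scene":(220,210,420,310)}.items():
    im=cv2.imread(f"pics/{n}0.png")
    cv2.imwrite(f"pics/{n}c.png",cv2.resize(im[y0:y1,x0:x1],None,fx=4,fy=4,interpolation=cv2.INTER_CUBIC))
    m=(im.min(2)>190).astype(np.uint8)
    cs=max(cv2.findContours(m,0,2)[0],key=cv2.contourArea)
    b=cv2.boxPoints(cv2.minAreaRect(cs)) if n=="top" else cv2.approxPolyDP(cs,6,True)[:,0]
    P=np.array([plane(cam(n),p,5) for p in b]);print(n,P.round(1).tolist(),P.mean(0))
E
```

```text
top [[508.0, -155.2, 5.0], [509.7, -340.3, 5.0], [417.4, -338.2, 5.0], [415.6, -154.4, 5.0]] [ 462.65124984 -247.01557446    5.        ]
scene [[416.9, -155.7, 5.0], [415.7, -339.2, 5.0], [512.2, -339.6, 5.0], [513.4, -156.5, 5.0]] [ 464.52344418 -247.75472516    5.        ]
```

View pics/topc.png

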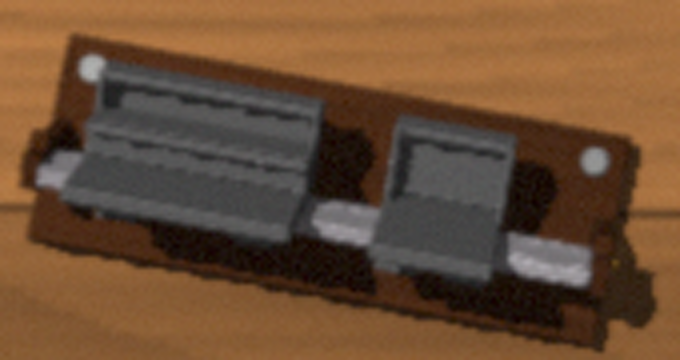

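View pics/scenec.png

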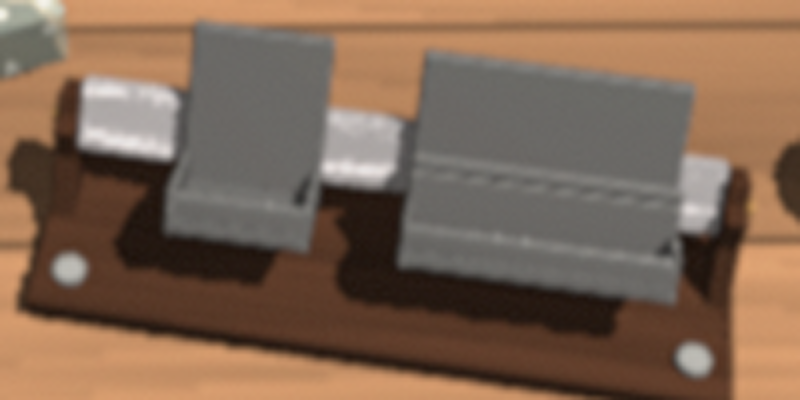

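The top crop shows the long rack's panel top edge running from about (62,203) to (285,240). The scene crop shows the same edge from (693,86) to (428,52). I'll triangulate its ends.

Run:
```python
from h import *
t=lambda u,v:((u+.5)/4-.5+165,(v+.5)/4-.5+135)
s=lambda u,v:((u+.5)/4-.5+220,(v+.5)/4-.5+210)
ct,cs=cam("top"),cam("scene")
for nm,a,b in [("L+y",(62,203),(693,86)),("L-y",(285,240),(428,52)),("S+y",(373,262),(332,38)),("S-y",(490,278),(196,22)),("lip+y",(104,66),(677,302)),("lip-y",(322,102),(400,268)),("screw1",(93,68),(695,358)),("screw2",(595,160),(70,268))]:
    p=tri([(ct,t(*a)),(cs,s(*b))]);print(nm,p.round(1),(proj(ct,p)-t(*a)).round(1))
st=status.observe();print(R.from_quat(st["tcp_rot"]).as_matrix().round(3))
```

```text
L+y [548.3 285.5 112.7] [-0.2 -0. ]
L-y [528.3 160.  115.4] [0.3 0. ]
S+y [516.9 112.5 113. ] [-0.3 -0. ]
S-y [508.3  46.5 115.6] [0.2 0. ]
lip+y [637.2 272.9  61. ] [0.2 0. ]
lip-y [617.1 144.1  60.5] [0.4 0. ]
screw1 [644.6 287.1  22.4] [-0. -0.]
screw2 [590.9 -18.1  22.3] [ 0. -0.]
[[-0.945  0.326 -0.   ]
 [ 0.326  0.945 -0.001]
 [-0.    -0.001 -1.   ]]
```

Request:
{"op": "jog_arm", "data": {"series": [{"delta_pos": [-55,-30,5],"spin": 0},{"delta_pos": [-110,-60,10],"spin": 0},{"delta_pos": [-165,-90,15],"spin": 0},{"delta_pos": [-220,-118,21],"spin": 0}], "claw": -1, "force": 25}}

```text
t: 0.6
eef_pos: [373.8, 406.4, 282.7]
tcp_rot: [0.165, 0.986, -0.0, -0.0]
force: [0.8, 0.1, -0.2]
width: 85.5
gripper_force: 0.0
```

Request:
{"op": "jog_arm", "data": {"series": [{"delta_pos": [-55,-30,5],"spin": 0.15},{"delta_pos": [-110,-60,10],"spin": 0.3},{"delta_pos": [-165,-90,15],"spin": 0.45},{"delta_pos": [-220,-118,21],"spin": 0.6},{"delta_pos": [-226,-119,21],"spin": 0.7}]}}

```text
t: 1.23
eef_pos: [550.4, 216.3, 261.3]
tcp_rot: [0.498, 0.867, -0.001, 0.001]
force: [-0.8, 0.9, -0.3]
width: 85.2
gripper_force: 0.0
```

Request:
{"op": "jog_arm", "data": {"series": [{"delta_pos": [0,0,0],"spin": 0.17},{"delta_pos": [0,0,0],"spin": 0.35},{"delta_pos": [0,0,0],"spin": 0.53},{"delta_pos": [0,0,0],"spin": 0.71},{"delta_pos": [0,0,0],"spin": 0.71}], "claw": 0}}

```text
t: 1.85
eef_pos: [547.4, 222.1, 261.6]
tcp_rot: [0.764, 0.645, -0.0, 0.0]
force: [0.0, 0.7, -0.0]
width: 42.5
gripper_force: 0.0
```

Run:
```python
from h import *
s=status.observe();print(s["t"],s["eef_pos"].round(1) if hasattr(s["eef_pos"],"round") else s["eef_pos"],s["tcp_rot"],s["width"],s["force"]);print(R.from_quat(s["tcp_rot"]).as_matrix().round(3))
cv2.imwrite("pics/w1.png",viewer.grab_frame("wrist")[...,::-1])
c=cam("wrist",s)
print([proj(c,p).round(0).tolist() for p in ([548.3,285.5,113],[528.3,160,114.5])])
```

```text
1.85 [547.4 222.1 261.6] [ 7.64427619e-01  6.44709434e-01 -3.93752039e-04  7.44448555e-05] 42.472985028883976 [ 0.01267254  0.65599525 -0.01724907]
[[ 0.169  0.986 -0.001]
 [ 0.986 -0.169 -0.001]
 [-0.001 -0.    -1.   ]]
[[262.0, 132.0], [266.0, 302.0]]
```

View pics/w1.png

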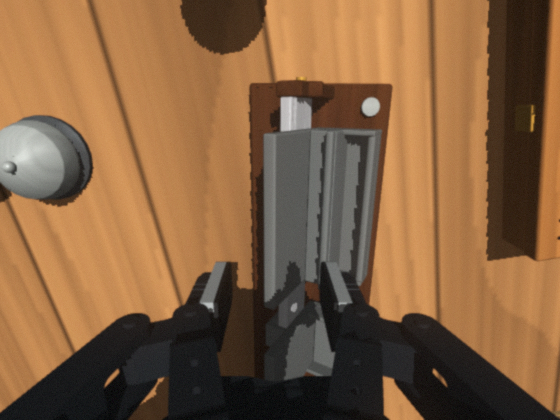

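The wrist view shows the panel's top edge as a vertical line at u≈264, from v=134 to 302, matching the prediction. The tool can't tilt, so I'll pinch the panel with vertical fingers and low force.

Request:
{"op": "jog_arm", "data": {"series": [{"delta_pos": [0,2,40]},{"delta_pos": [0,2,70]},{"delta_pos": [0,2,85]},{"delta_pos": [0,2,94]},{"delta_pos": [0,2,94]}]}}

```text
invalid input at $.series[0]: expected keys delta_pos, spin
```

Request:
{"op": "jog_arm", "data": {"series": [{"delta_pos": [0,0,0]},{"delta_pos": [0,0,0]},{"delta_pos": [0,0,0]},{"delta_pos": [0,0,0]}], "claw": 1, "force": 25}}

```text
invalid input at $.series[0]: expected keys delta_pos, spin
```

Request:
{"op": "jog_arm", "data": {"series": [{"delta_pos": [0,2,40],"spin": 0},{"delta_pos": [0,2,70],"spin": 0},{"delta_pos": [0,2,85],"spin": 0},{"delta_pos": [0,2,94],"spin": 0},{"delta_pos": [0,2,94],"spin": 0}]}}

```text
t: 2.52
eef_pos: [549.8, 221.6, 168.0]
tcp_rot: [0.765, 0.644, 0.0, -0.0]
force: [-0.9, 0.8, -0.2]
width: 42.8
gripper_force: 0.0
```

Request:
{"op": "jog_arm", "data": {"series": [{"delta_pos": [0,0,0],"spin": 0},{"delta_pos": [0,0,0],"spin": 0},{"delta_pos": [0,0,0],"spin": 0},{"delta_pos": [0,0,0],"spin": 0}], "claw": 1, "force": 25}}

```text
t: 3.02
eef_pos: [551.5, 221.6, 170.0]
tcp_rot: [0.765, 0.644, 0.002, 0.001]
force: [1.5, -1.1, 5.9]
width: 19.7
gripper_force: 22.5
```

Request:
{"op": "jog_arm", "data": {"series": [{"delta_pos": [0,-1,-1.7],"spin": 0},{"delta_pos": [0,-2,-3.5],"spin": 0},{"delta_pos": [0,-2,-3.5],"spin": 0}]}}

```text
t: 3.4
eef_pos: [550.3, 221.5, 171.9]
tcp_rot: [0.765, 0.644, 0.003, 0.002]
force: [10.1, -0.1, -9.9]
width: 18.6
gripper_force: 24.1
```

Request:
{"op": "jog_arm", "data": {"series": [{"delta_pos": [0,-1,-1.7],"spin": 0},{"delta_pos": [0,-1,-1.7],"spin": 0}]}}

```text
t: 3.65
eef_pos: [549.1, 221.6, 173.3]
tcp_rot: [0.765, 0.644, 0.002, 0.002]
force: [10.5, -1.1, -11.8]
width: 18.4
gripper_force: 23.6
```

Request:
{"op": "jog_arm", "data": {"series": [{"delta_pos": [0,1.5,2.6],"spin": 0},{"delta_pos": [0,3.5,6.5],"spin": 0},{"delta_pos": [0,3.5,6.5],"spin": 0}], "force": 20}}

```text
t: 4.03
eef_pos: [551.1, 221.4, 171.4]
tcp_rot: [0.765, 0.644, 0.002, -0.0]
force: [-12.3, -5.0, 37.2]
width: 18.3
gripper_force: 34.8
```

Request:
{"op": "jog_arm", "data": {"series": [{"delta_pos": [0,0,0],"spin": 0},{"delta_pos": [0,0,0],"spin": 0},{"delta_pos": [0,0,0],"spin": 0}], "claw": 0}}

```text
t: 4.4
eef_pos: [549.9, 221.6, 166.4]
tcp_rot: [0.765, 0.644, -0.0, -0.0]
force: [-0.3, -0.2, 0.3]
width: 42.8
gripper_force: 0.0
```

Request:
{"op": "jog_arm", "data": {"series": [{"delta_pos": [0,0,3],"spin": 0},{"delta_pos": [0,1,5],"spin": 0},{"delta_pos": [0,1,5],"spin": 0}]}}

```text
t: 4.78
eef_pos: [551.1, 221.3, 161.2]
tcp_rot: [0.765, 0.644, -0.0, -0.0]
force: [0.6, -1.0, -0.1]
width: 43.0
gripper_force: 0.0
```

Request:
{"op": "jog_arm", "data": {"series": [{"delta_pos": [0,0,0],"spin": 0},{"delta_pos": [0,0,0],"spin": 0},{"delta_pos": [0,0,0],"spin": 0},{"delta_pos": [0,0,0],"spin": 0}], "claw": 1, "force": 50}}

```text
t: 5.28
eef_pos: [554.4, 220.7, 164.5]
tcp_rot: [0.765, 0.644, 0.003, 0.002]
force: [1.2, -2.3, 13.2]
width: 20.0
gripper_force: 47.5
```

Request:
{"op": "jog_arm", "data": {"series": [{"delta_pos": [0,-2,-3],"spin": 0},{"delta_pos": [0,-3,-5],"spin": 0},{"delta_pos": [0,-3.5,-7],"spin": 0},{"delta_pos": [0,-3.5,-7],"spin": 0}]}}

```text
t: 5.78
eef_pos: [552.7, 220.5, 167.7]
tcp_rot: [0.765, 0.643, 0.004, 0.004]
force: [21.3, -0.0, -29.5]
width: 19.1
gripper_force: 47.4
```

Request:
{"op": "jog_arm", "data": {"series": [{"delta_pos": [0,1.5,2.6],"spin": 0},{"delta_pos": [2,1.5,2.6],"spin": 0},{"delta_pos": [4,1.5,2.6],"spin": 0},{"delta_pos": [4,1.5,2.6],"spin": 0}]}}

```text
t: 6.28
eef_pos: [553.7, 220.9, 167.3]
tcp_rot: [0.766, 0.643, 0.001, 0.004]
force: [8.0, -12.3, 1.6]
width: 19.1
gripper_force: 51.7
```

Request:
{"op": "jog_arm", "data": {"series": [{"delta_pos": [2,0,0],"spin": 0},{"delta_pos": [4,0,0],"spin": 0},{"delta_pos": [4,0,0],"spin": 0}], "force": 25}}

```text
t: 6.65
eef_pos: [554.0, 221.5, 167.1]
tcp_rot: [0.767, 0.642, -0.001, 0.005]
force: [3.7, -19.9, 6.2]
width: 19.1
gripper_force: 52.0
```

Request:
{"op": "jog_arm", "data": {"series": [{"delta_pos": [-4,0,0],"spin": 0},{"delta_pos": [-4,0,0],"spin": 0},{"delta_pos": [-4,0,0],"spin": 0}], "claw": 0.2, "force": 20}}

```text
t: 7.02
eef_pos: [549.6, 226.6, 166.0]
tcp_rot: [0.765, 0.645, 0.0, -0.0]
force: [0.1, -0.1, -0.1]
width: 34.4
gripper_force: 0.0
```

Request:
{"op": "jog_arm", "data": {"series": [{"delta_pos": [0,0,0],"spin": 0},{"delta_pos": [0,0,0],"spin": 0},{"delta_pos": [0,0,0],"spin": 0}], "claw": 1, "force": 20}}

```text
t: 7.4
eef_pos: [551.5, 226.0, 167.1]
tcp_rot: [0.765, 0.644, 0.002, 0.001]
force: [5.1, -0.3, 5.1]
width: 21.7
gripper_force: 18.8
```

Request:
{"op": "jog_arm", "data": {"series": [{"delta_pos": [2,0,0],"spin": 0},{"delta_pos": [4,0,0],"spin": 0},{"delta_pos": [6,0,0],"spin": 0},{"delta_pos": [6,0,0],"spin": 0}]}}

```text
t: 7.9
eef_pos: [551.9, 228.0, 167.0]
tcp_rot: [0.766, 0.643, -0.001, 0.002]
force: [0.3, -10.6, 12.2]
width: 21.6
gripper_force: 21.1
```

Request:
{"op": "jog_arm", "data": {"series": [{"delta_pos": [1,0,-2.5],"spin": 0},{"delta_pos": [3,0,-2.5],"spin": 0},{"delta_pos": [4,0,-2.5],"spin": 0},{"delta_pos": [4,0,-2.5],"spin": 0}]}}

```text
t: 8.4
eef_pos: [552.5, 229.9, 168.1]
tcp_rot: [0.766, 0.643, -0.002, 0.003]
force: [3.4, -14.4, 1.7]
width: 21.2
gripper_force: 21.9
```

Request:
{"op": "jog_arm", "data": {"series": [{"delta_pos": [2,0,0],"spin": 0},{"delta_pos": [4,0,0],"spin": 0},{"delta_pos": [6,0,0],"spin": 0},{"delta_pos": [8,0,0],"spin": 0},{"delta_pos": [8,0,0],"spin": 0}]}}

```text
t: 9.02
eef_pos: [553.8, 237.2, 168.3]
tcp_rot: [0.766, 0.642, -0.002, 0.003]
force: [2.3, -16.2, 4.8]
width: 21.4
gripper_force: 21.5
```

Run:
```python
from h import *
s=status.observe();print(s["eef_pos"].round(1),s["force"])
w=viewer.grab_frame("wrist")[...,::-1];t=viewer.grab_frame("scene")[...,::-1]
cv2.imwrite("pics/w2.png",w);cv2.imwrite("pics/s2.png",t)
K,M,e=cam("wrist",s)
a=cv2.resize(t[210:310,260:420],None,fx=5,fy=5,interpolation=2)
cv2.imwrite("pics/both.png",cv2.resize(w,(800,600)))
```

```text
[553.8 237.2 168.3] [  2.28584411 -16.23938777   4.84278568]
```

View pics/both.png

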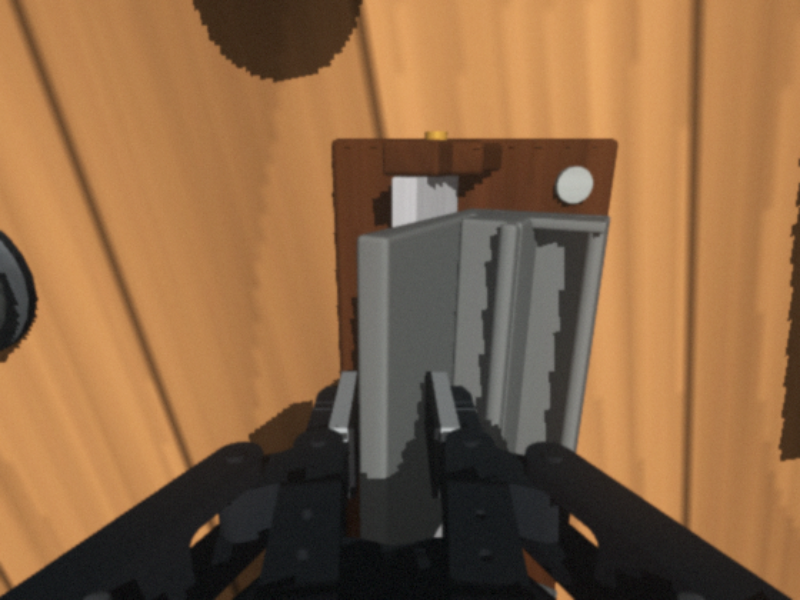

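The view shows the panel pinched between the fingers at (345,410) and (440,410). Its +y top corner is at (359,238) in the 800-wide picture. I'll cast that corner into the world to see whether the rack slid.

Run:
```python
from h import *
s=status.observe();c=cam("wrist",s)
k=.7
for z in (111,114): print(plane(c,(359*k,238*k),z).round(1),plane(c,(388*k,236*k),z+5).round(1))
# same corner in w1 pose
s1=dict(eef_pos=np.array([547.4,222.1,261.6]),tcp_rot=[.764427,.644709,-.000394,.000074])
c1=cam("wrist",s1);print(plane(c1,(264,134),112).round(1),plane(c1,(264,134),115).round(1))
# tri across the same edge not possible (moved). frame diff on scene view:
a=cv2.imread("pics/scene0.png",0);b=cv2.imread("pics/s2.png",0)
f=lambda im:np.float32(im[265:285,325:345])
# gap short-long along row: print intensities
print(a[255,310:330],b[255,310:330]); print(a[265,375:405],b[265,375:405])
```

```text
[553.5 293.3 111. ] [561.6 293.2 116. ]
[553.8 293.7 114. ] [561.8 293.7 119. ]
[549.6 283.9 112. ] [549.7 284.1 115. ]
[151 157 162 163 161 148 119  90  83  83  84  80  83  99 106 104 105 106
 107 109] [168 175 181 183 182 184 186 187 186 172 146 113  95  95  97  95  86  89
 105 109]
[104 105 103 105 105 104 104 105 104 105 104 102 104 108 128 154 170 173
 173 174 170 155 124  94  73  46  40  54  59  60] [114 115 114 114 115 116 115 115 115 114 116 115 115 114 116 116 115 115
 120 138 164 167 139 107  83  53  45  61  68  69]
```

Request:
{"op": "jog_arm", "data": {"series": [{"delta_pos": [-6,0,0],"spin": 0},{"delta_pos": [-9,0,0],"spin": 0},{"delta_pos": [-10,0,0],"spin": 0},{"delta_pos": [-9,0,0],"spin": 0}]}}

```text
t: 9.62
eef_pos: [552.9, 234.9, 168.6]
tcp_rot: [0.765, 0.644, 0.002, 0.001]
force: [8.5, -0.7, -3.7]
width: 21.1
gripper_force: 19.6
```

Request:
{"op": "jog_arm", "data": {"series": [{"delta_pos": [3,0,0],"spin": 0},{"delta_pos": [3,0,0],"spin": 0},{"delta_pos": [3,0,0],"spin": 0}], "claw": 1, "force": 50}}

```text
t: 10.0
eef_pos: [555.7, 235.0, 169.9]
tcp_rot: [0.766, 0.643, 0.003, 0.003]
force: [10.7, -5.1, 2.7]
width: 18.1
gripper_force: 45.3
```

Request:
{"op": "jog_arm", "data": {"series": [{"delta_pos": [0,-2,-3],"spin": 0},{"delta_pos": [0,-3,-5],"spin": 0},{"delta_pos": [0,-3.5,-6],"spin": 0},{"delta_pos": [0,-3.5,-6],"spin": 0}]}}

```text
t: 10.5
eef_pos: [552.6, 235.5, 174.3]
tcp_rot: [0.766, 0.643, 0.003, 0.004]
force: [17.1, -4.9, -14.2]
width: 18.1
gripper_force: 51.2
```

Request:
{"op": "jog_arm", "data": {"series": [{"delta_pos": [0,-1,-2],"spin": 0},{"delta_pos": [0,-2,-3.5],"spin": 0},{"delta_pos": [0,-2,-3.5],"spin": 0}]}}

```text
t: 10.88
eef_pos: [550.9, 236.0, 178.8]
tcp_rot: [0.766, 0.643, 0.003, 0.004]
force: [14.7, -6.5, -3.4]
width: 18.1
gripper_force: 49.5
```

The force dropped while the rack kept rising, so the clips are in the notches. I'll continue up along the lean.

Request:
{"op": "jog_arm", "data": {"series": [{"delta_pos": [0,-1.5,-2.6],"spin": 0},{"delta_pos": [0,-3,-5.2],"spin": 0},{"delta_pos": [0,-5,-8.7],"spin": 0},{"delta_pos": [0,-5,-8.7],"spin": 0}]}}

```text
t: 11.38
eef_pos: [546.0, 237.6, 188.3]
tcp_rot: [0.766, 0.643, 0.004, 0.003]
force: [13.3, -4.3, 0.3]
width: 18.1
gripper_force: 50.7
```

Run:
```python
from h import *
s=status.observe();print(s["t"],s["eef_pos"].round(1),s["force"].round(1),s["moment"])
w=viewer.grab_frame("wrist")[...,::-1]
cv2.imwrite("pics/w3.png",w)
```

```text
11.375 [546.  237.6 188.3] [13.3 -4.3  0.3] [-1.08044278 -3.94073616 -0.07085016]
```

View pics/w3.png

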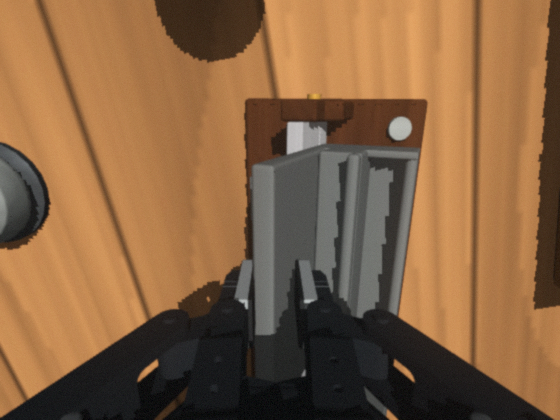

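The rack's corner stays at about (253,163) in the picture, so it's rising with the fingers. I'll keep going.

Request:
{"op": "jog_arm", "data": {"series": [{"delta_pos": [0,-1,-3.5],"spin": 0},{"delta_pos": [0,-3,-7],"spin": 0},{"delta_pos": [0,-5,-10.4],"spin": 0},{"delta_pos": [0,-7,-14],"spin": 0},{"delta_pos": [0,-7,-14],"spin": 0}]}}

```text
t: 12.05
eef_pos: [538.7, 239.5, 202.5]
tcp_rot: [0.765, 0.644, 0.004, 0.003]
force: [11.7, -3.0, 2.4]
width: 17.9
gripper_force: 47.4
```

Request:
{"op": "jog_arm", "data": {"series": [{"delta_pos": [0,-2,-3.5],"spin": 0},{"delta_pos": [0,-4,-7],"spin": 0},{"delta_pos": [0,-6,-10.4],"spin": 0},{"delta_pos": [0,-8,-14],"spin": 0},{"delta_pos": [0,-8,-14],"spin": 0}]}}

```text
t: 12.68
eef_pos: [529.1, 242.0, 217.3]
tcp_rot: [0.765, 0.644, 0.003, 0.001]
force: [2.1, -1.8, 15.8]
width: 10.7
gripper_force: 51.0
```

Request:
{"op": "jog_arm", "data": {"series": [{"delta_pos": [0,-2,-5],"spin": 0},{"delta_pos": [0,-4,-10],"spin": 0},{"delta_pos": [0,-6,-15],"spin": 0},{"delta_pos": [0,-8,-20],"spin": 0},{"delta_pos": [0,-8,-25],"spin": 0}]}}

```text
t: 13.3
eef_pos: [518.5, 243.3, 239.8]
tcp_rot: [0.765, 0.644, -0.0, -0.0]
force: [0.1, -0.9, -1.5]
width: 9.1
gripper_force: 48.6
```

Request:
{"op": "jog_arm", "data": {"series": [{"delta_pos": [0,0,-25],"spin": 0},{"delta_pos": [0,0,-55],"spin": 0},{"delta_pos": [0,0,-85],"spin": 0},{"delta_pos": [0,0,-105],"spin": 0},{"delta_pos": [0,0,-105],"spin": 0}]}}

```text
t: 13.92
eef_pos: [519.4, 243.3, 346.2]
tcp_rot: [0.765, 0.644, 0.001, 0.0]
force: [0.1, 0.5, -2.9]
width: 9.1
gripper_force: 48.9
```

Run:
```python
from h import *
s=status.observe();print(s["t"],s["eef_pos"].round(1),s["force"].round(1),s["moment"].round(2),s["qpos"].round(2))
print(R.from_quat(s["tcp_rot"]).as_matrix().round(3))
w=viewer.grab_frame("wrist")[...,::-1];t=viewer.grab_frame("scene")[...,::-1]
cv2.imwrite("pics/w4.png",w);cv2.imwrite("pics/s4.png",t)
cv2.imwrite("pics/b4.png",np.hstack([cv2.resize(w,(400,300)),cv2.resize(t[90:300,220:500],(400,300),interpolation=2)]))
```

```text
13.925 [519.4 243.3 346.2] [ 0.1  0.5 -2.9] [ 0.04 -0.02 -0.  ] [-0.9   0.3   0.49  1.7  -0.15  1.18 -0.55]
[[ 0.17   0.985  0.002]
 [ 0.985 -0.17   0.002]
 [ 0.002  0.002 -1.   ]]
```

View pics/b4.png

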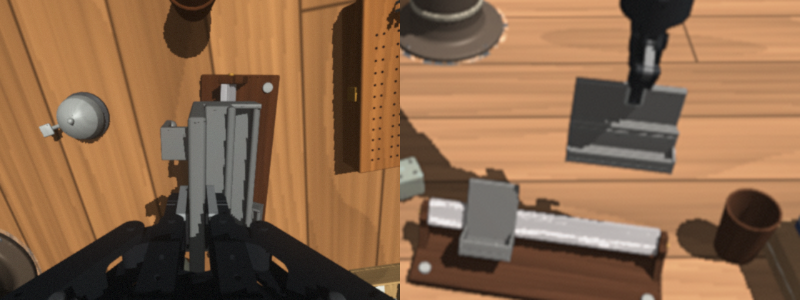

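The rack is off the rail and hanging upright, and the short rack is still clipped. In the scene half, the foot's front corners are at (567,160) and (673,171) and the panel's top corners at (577,78) and (686,92). I'll cast these onto the known panel planes.

```bash
cat > off.py <<'E'
from h import *
def onplane(c,uv,s,ty):
    M=R.from_quat(s["tcp_rot"]).as_matrix();e,d=ray(c,uv);n=M[:,1]
    p=e+d*((s["eef_pos"]@n+ty-e@n)/(d@n));return (M.T@(p-s["eef_pos"])).round(1)
E
python3 - <<'E'
from off import *
s=status.observe();c=cam("scene")
t=cv2.imread("pics/s4.png")
f=lambda x,y:(220+(x-400)*.7-.15,90+y*.7-.15)
for nm,p,ty in [("foot-y",(567,160),51),("foot+y",(673,171),51),("top-y",(577,78),-5),("top+y",(686,92),-5)]: print(nm,onplane(c,f(*p),s,ty))
E
```

```text
foot-y [-68.4  51.  137.1]
foot+y [ 59.5  51.  134. ]
top-y [-69.2  -5.   52.4]
top+y [59.2 -5.  56. ]
```

Request:
{"op": "jog_arm", "data": {"series": [{"delta_pos": [-20,0,0],"spin": 0},{"delta_pos": [-55,1,0],"spin": 0},{"delta_pos": [-95,1,0],"spin": 0},{"delta_pos": [-135,2,0],"spin": 0},{"delta_pos": [-175,2,0],"spin": 0}]}}

```text
t: 14.65
eef_pos: [489.9, 67.6, 343.9]
tcp_rot: [0.765, 0.644, -0.001, -0.0]
force: [-0.1, -0.8, -2.2]
width: 8.8
gripper_force: 48.9
```

Request:
{"op": "jog_arm", "data": {"series": [{"delta_pos": [-40,0,0],"spin": 0},{"delta_pos": [-80,1,0],"spin": 0},{"delta_pos": [-120,1,0],"spin": 0},{"delta_pos": [-160,2,0],"spin": 0},{"delta_pos": [-190,2,0],"spin": 0}]}}

```text
t: 15.28
eef_pos: [458.8, -120.0, 344.0]
tcp_rot: [0.766, 0.643, -0.001, -0.0]
force: [0.8, -0.1, -2.9]
width: 9.0
gripper_force: 48.8
```

Request:
{"op": "jog_arm", "data": {"series": [{"delta_pos": [-35,0,0],"spin": -0.03},{"delta_pos": [-70,0,0],"spin": -0.07},{"delta_pos": [-105,1,0],"spin": -0.12},{"delta_pos": [-127,1,0],"spin": -0.171},{"delta_pos": [-127,1,0],"spin": -0.171}]}}

```text
t: 15.9
eef_pos: [438.0, -244.8, 344.1]
tcp_rot: [0.709, 0.705, -0.001, -0.0]
force: [0.5, -0.1, -2.6]
width: 9.0
gripper_force: 48.8
```

Request:
{"op": "jog_arm", "data": {"series": [{"delta_pos": [0,0,30],"spin": 0},{"delta_pos": [0,0,70],"spin": 0},{"delta_pos": [0,0,100],"spin": 0},{"delta_pos": [0,0,120],"spin": 0},{"delta_pos": [0,0,120],"spin": 0}]}}

```text
t: 16.52
eef_pos: [438.9, -241.4, 223.2]
tcp_rot: [0.707, 0.707, -0.001, -0.002]
force: [0.0, 0.6, -2.0]
width: 9.2
gripper_force: 49.0
```

Run:
```python
from off import *
s=status.observe();print(s["t"],s["eef_pos"].round(1),s["force"].round(1));print(R.from_quat(s["tcp_rot"]).as_matrix().round(3))
t=viewer.grab_frame("scene")[...,::-1];w=viewer.grab_frame("wrist")[...,::-1];o=viewer.grab_frame("top")[...,::-1]
for n,i in(("s5",t),("w5",w),("t5",o)):cv2.imwrite(f"pics/{n}.png",i)
cv2.imwrite("pics/b5.png",np.hstack([cv2.resize(t[130:280,60:220],(400,375),interpolation=2),cv2.resize(w,(400,300))[:,:] if 0 else cv2.resize(w,(400,375))]))
```

```text
16.525 [ 438.9 -241.4  223.2] [ 0.   0.6 -2. ]
[[ 0.     1.    -0.004]
 [ 1.    -0.     0.001]
 [ 0.001 -0.004 -1.   ]]
```

View pics/b5.png

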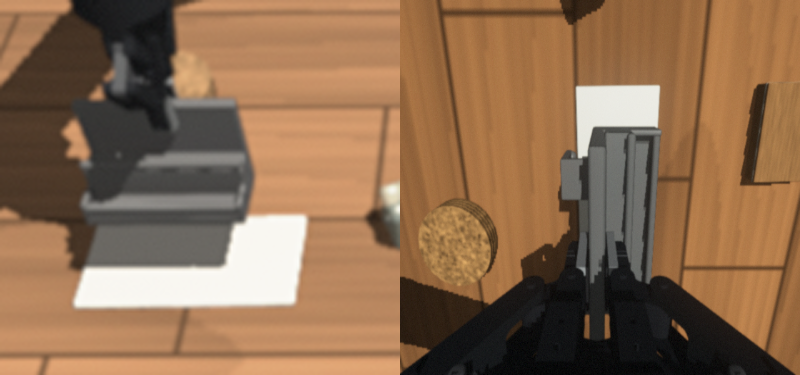

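In the scene half, the rack is upright above the mat with its foot front edge from (86,220) to (245,222) and its top edge from (75,101) to (237,101). In the wrist half, the clips are on the robot side, so the tiles face away.

Run:
```python
from off import *
s=status.observe();c=cam("scene");cw=cam("wrist",s)
f=lambda x,y:(60+(x+.5)/2.5-.5,130+(y+.5)/2.5-.5)
for nm,p,ty in [("foot-y",(86,220),51),("foot+y",(245,222),51),("top-y",(75,101),-5),("top+y",(237,101),-5)]: print(nm,onplane(c,f(*p),s,ty))
# wrist: panel top +y corners, intersect with tool plane z=54 (top of panel)
k=1.4;k2=420/375
M=R.from_quat(s["tcp_rot"]).as_matrix()
for uv in((589,132),(605,130)):
    p=((uv[0]-400+.5)*k-.5,(uv[1]+.5)*k2-.5)
    for zt in (50,54,58):print(uv,zt,(M.T@(plane(cw,p,s["eef_pos"][2]-zt)-s["eef_pos"])).round(1))
```

```text
foot-y [-68.6  51.  134.6]
foot+y [ 60.7  51.  138.1]
top-y [-68.2  -5.   54. ]
top+y [60.9 -5.  54.8]
(589, 132) 50 [63.7 -4.7 50. ]
(589, 132) 54 [63.2 -4.9 54. ]
(589, 132) 58 [62.8 -5.  58. ]
(605, 130) 50 [64.5  3.4 50. ]
(605, 130) 54 [64.   3.6 54. ]
(605, 130) 58 [63.6  3.7 58. ]
```

Request:
{"op": "jog_arm", "data": {"series": [{"delta_pos": [-3,1.5,20],"spin": 0},{"delta_pos": [-3,1.5,40],"spin": 0},{"delta_pos": [-3,1.5,55],"spin": 0},{"delta_pos": [-3,1.5,63],"spin": 0},{"delta_pos": [-3,1.5,63],"spin": 0}]}}

```text
t: 17.3
eef_pos: [441.6, -245.5, 161.7]
tcp_rot: [0.707, 0.707, -0.0, -0.0]
force: [-0.4, -0.4, -3.0]
width: 9.0
gripper_force: 49.0
```

Run:
```python
from off import *
s=status.observe();print(s["eef_pos"].round(1),s["force"].round(1),s["tcp_rot"])
t=viewer.grab_frame("scene")[...,::-1];cv2.imwrite("pics/s6.png",t)
g=cv2.cvtColor(t,cv2.COLOR_BGR2GRAY)
for u in (110,140): print(u,g[190:252:1,u].tolist())
c=cam("scene")
for u in(110,140):
  for tz in(124,146): print([proj(c,s["eef_pos"]+R.from_quat(s["tcp_rot"]).apply([x,51,tz])).round(1).tolist() for x in(-68,62)])
```

```text
[ 441.6 -245.5  161.7] [-0.4 -0.4 -3. ] [ 7.07147952e-01  7.07065587e-01 -7.28211616e-05 -1.58524181e-04]
110 [63, 52, 38, 30, 40, 52, 55, 56, 56, 56, 54, 55, 57, 54, 55, 56, 54, 54, 54, 53, 53, 54, 53, 53, 54, 55, 57, 57, 57, 56, 55, 55, 55, 54, 53, 53, 52, 54, 70, 105, 132, 143, 142, 122, 89, 75, 80, 82, 81, 89, 101, 145, 218, 247, 249, 247, 247, 247, 247, 247, 248, 245]
140 [166, 160, 151, 141, 125, 99, 79, 74, 74, 74, 73, 72, 71, 73, 73, 72, 73, 73, 72, 71, 79, 99, 126, 138, 140, 136, 122, 101, 95, 91, 79, 73, 73, 73, 71, 70, 78, 101, 126, 141, 143, 145, 139, 117, 86, 74, 72, 74, 79, 91, 101, 143, 216, 247, 249, 248, 247, 247, 247, 248, 248, 238]
[[100.1, 234.3], [161.2, 234.0]]
[[103.0, 240.7], [163.0, 240.4]]
[[100.1, 234.3], [161.2, 234.0]]
[[103.0, 240.7], [163.0, 240.4]]
```

The column profile shows the lip's front face from v≈234 to 240, exactly as predicted for an upright rack with its foot 146 mm ahead of the TCP. I'll lower it gently.

Request:
{"op": "jog_arm", "data": {"series": [{"delta_pos": [0,-0.5,4],"spin": 0},{"delta_pos": [0,-0.5,7],"spin": 0},{"delta_pos": [0,-0.5,8],"spin": 0},{"delta_pos": [0,-0.5,8],"spin": 0}]}}

```text
t: 17.85
eef_pos: [441.1, -245.5, 153.7]
tcp_rot: [0.707, 0.707, -0.0, -0.0]
force: [0.6, 0.4, -3.8]
width: 9.1
gripper_force: 49.0
```

Request:
{"op": "jog_arm", "data": {"series": [{"delta_pos": [0,0,1],"spin": 0},{"delta_pos": [0,0,2],"spin": 0},{"delta_pos": [0,0,2],"spin": 0}]}}

```text
t: 18.23
eef_pos: [441.0, -245.5, 151.7]
tcp_rot: [0.707, 0.707, -0.0, -0.0]
force: [-0.4, -0.0, -3.2]
width: 8.9
gripper_force: 49.0
```

Request:
{"op": "jog_arm", "data": {"series": [{"delta_pos": [0,0,1],"spin": 0},{"delta_pos": [0,0,1],"spin": 0}]}}

```text
t: 18.48
eef_pos: [441.0, -245.5, 150.7]
tcp_rot: [0.707, 0.707, -0.0, -0.0]
force: [0.2, -0.6, -2.6]
width: 8.9
gripper_force: 49.0
```

Request:
{"op": "jog_arm", "data": {"series": [{"delta_pos": [0,0,1],"spin": 0},{"delta_pos": [0,0,1],"spin": 0}]}}

```text
t: 18.73
eef_pos: [441.1, -245.5, 149.7]
tcp_rot: [0.707, 0.707, -0.0, -0.0]
force: [-0.2, 0.2, -2.3]
width: 9.0
gripper_force: 49.0
```

Request:
{"op": "jog_arm", "data": {"series": [{"delta_pos": [0,0,1],"spin": 0},{"delta_pos": [0,0,1],"spin": 0}]}}

```text
t: 18.98
eef_pos: [441.1, -245.5, 148.7]
tcp_rot: [0.707, 0.707, -0.0, -0.0]
force: [0.1, 0.3, -2.2]
width: 9.4
gripper_force: 49.0
```

Request:
{"op": "jog_arm", "data": {"series": [{"delta_pos": [0,0,1],"spin": 0},{"delta_pos": [0,0,1],"spin": 0}]}}

```text
t: 19.23
eef_pos: [441.1, -245.5, 147.7]
tcp_rot: [0.707, 0.707, -0.0, -0.0]
force: [-0.1, 0.4, -2.4]
width: 9.3
gripper_force: 49.0
```

Request:
{"op": "jog_arm", "data": {"series": [{"delta_pos": [0,0,1],"spin": 0},{"delta_pos": [0,0,1],"spin": 0}]}}

```text
t: 19.48
eef_pos: [441.2, -245.6, 146.9]
tcp_rot: [0.707, 0.707, 0.0, 0.0]
force: [-0.4, -0.3, -1.2]
width: 8.7
gripper_force: 49.2
```

Request:
{"op": "jog_arm", "data": {"series": [{"delta_pos": [0,0,0.7],"spin": 0},{"delta_pos": [0,0,0.7],"spin": 0}]}}

```text
t: 19.73
eef_pos: [441.5, -245.8, 146.7]
tcp_rot: [0.707, 0.707, 0.0, 0.0]
force: [-0.7, 0.7, 6.7]
width: 9.1
gripper_force: 50.3
```

Run:
```python
from off import *
s=status.observe();print(s["eef_pos"].round(1),s["force"].round(1))
t=viewer.grab_frame("scene")[...,::-1];o=viewer.grab_frame("top")[...,::-1]
cv2.imwrite("pics/s7.png",t);cv2.imwrite("pics/t7.png",o)
cv2.imwrite("pics/b7.png",np.hstack([cv2.resize(t[175:265,80:190],None,fx=4,fy=4,interpolation=2),cv2.resize(o[195:285,360:450],None,fx=4,fy=4,interpolation=2)]))
```

```text
[ 441.5 -245.8  146.7] [-0.7  0.7  6.7]
```

View pics/b7.png

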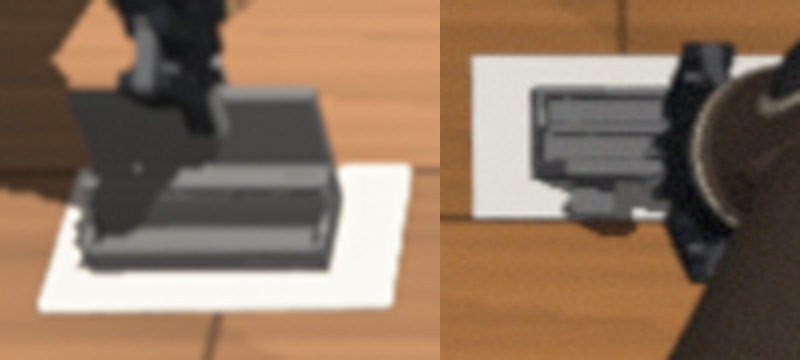

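The left half shows the rack standing on the mat, its foot front edge from (85,269) to (330,270). In the right half its +y end is at (530,88–180), with the mat's edge at x=472.

Run:
```python
from off import *
c=cam("scene");f=lambda x,y:(80+(x+.5)/4-.5,175+(y+.5)/4-.5)
for n,p in dict(fm=(85,269),fp=(330,270),m1=(38,310),m2=(394,306),m3=(411,164)).items(): print(n,plane(c,f(*p),5).round(1))
c=cam("top");f=lambda x,y:(360+(x-440+.5)/4-.5,195+(y+.5)/4-.5)
for n,p,z in(("lip+y",(530,88),27),("foot front",(530,88),5),("m",(472,56),5),("m",(472,217),5)): print(n,plane(c,f(*p),z).round(1))
```

```text
fm [ 487.5 -322.2    5. ]
fp [ 489.1 -187.9    5. ]
m1 [ 515.1 -340.7    5. ]
m2 [ 513.7 -149.7    5. ]
m3 [ 412.8 -153.1    5. ]
lip+y [ 490.2 -182.1   27. ]
foot front [ 492.1 -187.     5. ]
m [ 511.3 -151.9    5. ]
m [ 413.4 -151.1    5. ]
```

Request:
{"op": "jog_arm", "data": {"series": [{"delta_pos": [0,0,-3],"spin": 0},{"delta_pos": [0,0,-5],"spin": 0},{"delta_pos": [3,0.5,-5],"spin": 0},{"delta_pos": [6.5,1,-5],"spin": 0},{"delta_pos": [6.5,1,-5],"spin": 0}]}}

```text
t: 20.45
eef_pos: [442.2, -238.5, 150.9]
tcp_rot: [0.707, 0.707, 0.0, -0.0]
force: [-0.2, -0.1, -2.6]
width: 8.8
gripper_force: 49.1
```

Request:
{"op": "jog_arm", "data": {"series": [{"delta_pos": [0,0,2],"spin": 0},{"delta_pos": [0,0,3],"spin": 0},{"delta_pos": [0,0,4],"spin": 0},{"delta_pos": [0,0,4.4],"spin": 0},{"delta_pos": [0,0,4.4],"spin": 0}]}}

```text
t: 21.08
eef_pos: [442.1, -239.2, 146.7]
tcp_rot: [0.707, 0.707, 0.0, 0.0]
force: [-0.1, -0.5, 0.0]
width: 8.9
gripper_force: 49.4
```

Run:
```python
from off import *
s=status.observe();print(s["eef_pos"].round(1),s["force"].round(1))
t=viewer.grab_frame("scene")[...,::-1];o=viewer.grab_frame("top")[...,::-1]
cv2.imwrite("pics/s8.png",t);cv2.imwrite("pics/t8.png",o)
g=t.min(2);h=o.min(2)
print(g[241,80:125].tolist());print(g[241,155:190].tolist());print(h[228,365:390].tolist())
c=cam("scene");print([proj(c,(491,y,5)).round(1).tolist() for y in(-342,-312,-182,-152)])
c=cam("top");print([proj(c,(463,y,5)).round(1).tolist() for y in(-182,-152)])
```

```text
[ 442.1 -239.2  146.7] [-0.1 -0.5  0. ]
[94, 94, 94, 95, 94, 94, 94, 94, 94, 92, 91, 108, 172, 235, 244, 243, 242, 242, 242, 242, 243, 233, 182, 119, 90, 79, 71, 69, 70, 69, 70, 70, 70, 71, 70, 70, 70, 70, 71, 70, 69, 71, 69, 68, 71]
[77, 76, 76, 76, 77, 78, 79, 76, 74, 94, 160, 230, 244, 244, 243, 243, 243, 243, 243, 243, 243, 244, 246, 237, 167, 102, 94, 98, 98, 97, 98, 98, 98, 99, 98]
[54, 56, 88, 182, 211, 215, 215, 217, 217, 217, 216, 215, 215, 209, 170, 110, 72, 70, 96, 105, 106, 110, 105, 89, 72]
[[91.4, 243.2], [105.1, 243.1], [164.7, 242.8], [178.4, 242.7]]
[[380.2, 228.5], [367.8, 228.4]]
```

Margins are now even to about 2 mm. I'll press very lightly, release and retreat.

Request:
{"op": "jog_arm", "data": {"series": [{"delta_pos": [0,0,0.4],"spin": 0},{"delta_pos": [0,0,0.4],"spin": 0}]}}

```text
t: 21.42
eef_pos: [442.2, -239.2, 146.7]
tcp_rot: [0.707, 0.707, 0.0, 0.0]
force: [-1.8, 0.7, 6.3]
width: 9.4
gripper_force: 50.3
```

Request:
{"op": "jog_arm", "data": {"series": [{"delta_pos": [0,0,0],"spin": 0},{"delta_pos": [0,0,0],"spin": 0},{"delta_pos": [0,0,0],"spin": 0},{"delta_pos": [0,0,0],"spin": 0}], "claw": 0.2}}

```text
t: 21.92
eef_pos: [442.1, -239.0, 146.2]
tcp_rot: [0.707, 0.707, -0.0, 0.0]
force: [0.9, 0.0, 0.4]
width: 34.1
gripper_force: 0.0
```

Request:
{"op": "jog_arm", "data": {"series": [{"delta_pos": [0,0,-15],"spin": 0},{"delta_pos": [0,0,-40],"spin": 0},{"delta_pos": [0,0,-80],"spin": 0},{"delta_pos": [0,0,-130],"spin": 0},{"delta_pos": [0,0,-180],"spin": 0}]}}

```text
t: 22.55
eef_pos: [441.6, -239.3, 328.7]
tcp_rot: [0.707, 0.707, 0.0, 0.0]
force: [0.8, 0.1, 0.3]
width: 34.2
gripper_force: 0.0
```

Request:
{"op": "jog_arm", "data": {"series": [{"delta_pos": [-50,0,0],"spin": 0},{"delta_pos": [-100,-40,0],"spin": 0},{"delta_pos": [-140,-80,0],"spin": 0},{"delta_pos": [-140,-80,0],"spin": 0}]}}

```text
t: 23.05
eef_pos: [357.6, -382.7, 327.7]
tcp_rot: [0.71, 0.704, -0.0, 0.001]
force: [-0.6, -0.2, 0.3]
width: 34.3
gripper_force: 0.0
```

Run:
```python
from off import *
s=status.observe();print(s["t"],s["eef_pos"].round(1),s["force"].round(1))
t=viewer.grab_frame("scene")[...,::-1];o=viewer.grab_frame("top")[...,::-1]
cv2.imwrite("pics/s9.png",t)
cv2.imwrite("pics/b9.png",np.hstack([cv2.resize(t[130:310,60:420],(500,250),interpolation=2),cv2.resize(o[190:270,350:460],(300,250),interpolation=2)]))
```

```text
23.05 [ 357.6 -382.7  327.7] [-0.6 -0.2  0.3]
```

View pics/b9.png

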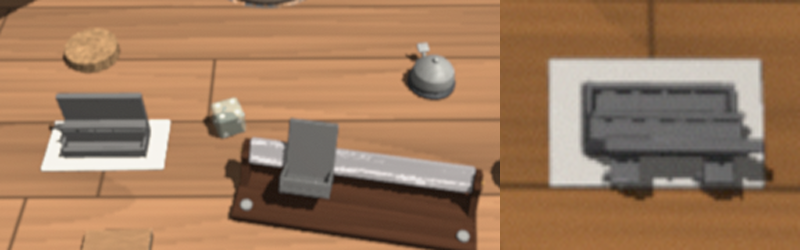

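The rack stands upright, centred and square on the mat. The short rack and the other items are where they were, and the robot is clear.

```bash
python3 -c "
from cell import r
print(r.finish_job())"
```

```text
the job is handed in; nothing more can be done
None
```

The long rack came off the rail at the notches and now stands upright on the white mat, centred to within about 3 mm and square with it, tile side facing away from the robot; the short rack is still clipped on, nothing else looks moved, and the job was handed in at about 23 s with no verdict returned.

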